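# Shingle the carved sample blocks in the display tray

## Task

The teal block already lies in the tray against the head ledge. Shingle the other three along the middle of the tray, square with it and inked face up, in the order red, yellow, indigo: the inked end of each rests on the one before and its bare end comes down on the tray floor, covering more than half of the bare wood of the block beneath but none of its colour. Then slide the tray's end stop up against the bare end of the indigo block, leaving the fan as laid, and leave the roller, tin and palette knife where they are.

Things in the scene. Friction and masses are not known exactly. Their poses are not given: they have to be found in the camera images.
- tray_head (a point): point on the fixed tray's floor, on its centre line, at the inner face of the head ledge. Its x axis runs along the tray from the head ledge to the tail, z up. The tray is grey with dark wooden edges, 455 mm long and 130 mm wide; its floor is level, 8 mm above the table; inside it is 120 mm wide. The head ledge stands 18 mm above the floor, the side lips 6 mm.
- teal_centre (a point): centre, half-way up, of the teal block: a flat pale plywood printing block 110 mm long (x), 60 mm wide (y), 9 mm thick (z), about 60 g. Its inked, carved teal area takes up the 62 mm at the -x end of its top face; the other 48 mm, to the +x end, is bare plywood. It starts lying flat on the tray floor on the centre line, its inked end 1 to 3 mm from the head ledge, so its x points to the tail. It is loose.
- red_centre (a point): centre, half-way up, of the red block: a flat pale plywood printing block 110 mm long (x), 60 mm wide (y), 9 mm thick (z), about 60 g. Its inked, carved red area takes up the 62 mm at the -x end of its top face; the other 48 mm, to the +x end, is bare plywood. It starts flat on the table, inked face up, beyond the tray; which block lies at which of the three places varies.
- yellow_centre (a point): centre, half-way up, of the yellow block: a flat pale plywood printing block 110 mm long (x), 60 mm wide (y), 9 mm thick (z), about 60 g. Its inked, carved yellow area takes up the 62 mm at the -x end of its top face; the other 48 mm, to the +x end, is bare plywood. It starts flat on the table, inked face up, beyond the tray; which block lies at which of the three places varies.
- indigo_centre (a point): centre, half-way up, of the indigo (very dark blue) block: a flat pale plywood printing block 110 mm long (x), 60 mm wide (y), 9 mm thick (z), about 60 g. Its inked, carved indigo (very dark blue) area takes up the 62 mm at the -x end of its top face; the other 48 mm, to the +x end, is bare plywood. It starts flat on the table, inked face up, beyond the tray; which block lies at which of the three places varies.
- red: the red block (origin at the centre of its underside, same axes as its centre point)
- yellow: the yellow block (origin at the centre of its underside, same axes as its centre point)
- indigo: the indigo block (origin at the centre of its underside, same axes as its centre point)
- stop (a joint): travel of the end stop in m: 0 with its front face 405 mm from the head ledge, growing as it slides towards the head, up to 0.12. It needs about 1.5 N to slide and stays where it is left.
- stop_grip (a point): grip point of the end stop, 34 mm above the tray floor: on a black upright knob 20 mm along the tray, 30 mm across it, its top 48 mm above the tray floor. The knob stands on an aluminium bar, 24 mm along the tray and 118 mm across, whose top is 14 mm above the floor. Moves with the stop.
- stop_face (a point): centre of the end stop's front face (towards the head), 5 mm above the tray floor; 12 mm nearer the head than the knob's centre. Same axes as the tray.
- roller: bystander: ink roller, black rubber drum 80 mm wide with a red ink band and a red handle, about 180 mm long, lying on the table
- tin: bystander: ink tin with a green label, 80 mm across and 85 mm tall, origin at the centre of its foot
- knife: bystander: palette knife with a wooden handle, 200 mm long, lying on the table to the left of the tray

How it is judged:
On the way, in this order (a step that is already met when the one before it is completed fails the run):
1. the red block has been laid and released, lapping the teal one (x of red_centre in the frame of teal_centre between 0.061 and 0.086 m and y of red_centre in the frame of tray_head between -0.012 and 0.012 m and z of red_centre in the frame of tray_head between 0.008 and 0.018 m and angle between red_centre's own x axis and vertical between 1.62 and 1.79 rad and angle between red_centre's own z axis and vertical below 0.21 rad and angle between the y axis of red_centre and the y axis of tray_head, either way round below 0.14 rad and linear speed of red below 0.02 m/s and contact force between the fingers and red below 0.05 N), for 0.2 s.
2. the yellow block has been laid and released, lapping the red one (x of red_centre in the frame of teal_centre between 0.061 and 0.086 m and y of red_centre in the frame of tray_head between -0.012 and 0.012 m and z of red_centre in the frame of tray_head between 0.008 and 0.018 m and angle between red_centre's own x axis and vertical between 1.62 and 1.79 rad and angle between each of red_centre, yellow_centre's own z axis and vertical below 0.21 rad and angle between the y axis of each of red_centre, yellow_centre and the y axis of tray_head, either way round below 0.14 rad and linear speed of each of red, yellow below 0.02 m/s and x of yellow_centre in the frame of red_centre between 0.061 and 0.086 m and y of yellow_centre in the frame of tray_head between -0.012 and 0.012 m and z of yellow_centre in the frame of tray_head between 0.008 and 0.018 m and angle between yellow_centre's own x axis and vertical between 1.62 and 1.79 rad and contact force between the fingers and yellow below 0.05 N), for 0.2 s.
3. the indigo block has been laid and released, lapping the yellow one (x of red_centre in the frame of teal_centre between 0.061 and 0.086 m and y of red_centre in the frame of tray_head between -0.012 and 0.012 m and z of red_centre in the frame of tray_head between 0.008 and 0.018 m and angle between red_centre's own x axis and vertical between 1.62 and 1.79 rad and angle between each of red_centre, yellow_centre, indigo_centre's own z axis and vertical below 0.21 rad and angle between the y axis of each of red_centre, yellow_centre, indigo_centre and the y axis of tray_head, either way round below 0.14 rad and linear speed of each of red, yellow, indigo below 0.02 m/s and x of yellow_centre in the frame of red_centre between 0.061 and 0.086 m and y of yellow_centre in the frame of tray_head between -0.012 and 0.012 m and z of yellow_centre in the frame of tray_head between 0.008 and 0.018 m and angle between yellow_centre's own x axis and vertical between 1.62 and 1.79 rad and x of indigo_centre in the frame of yellow_centre between 0.061 and 0.086 m and y of indigo_centre in the frame of tray_head between -0.012 and 0.012 m and z of indigo_centre in the frame of tray_head between 0.008 and 0.018 m and angle between indigo_centre's own x axis and vertical between 1.62 and 1.79 rad and contact force between the fingers and indigo below 0.05 N), for 0.2 s.
4. the end stop has been slid up to the tail edge of the indigo block (gap under 6 mm) (x of red_centre in the frame of teal_centre between 0.061 and 0.086 m and y of red_centre in the frame of tray_head between -0.012 and 0.012 m and z of red_centre in the frame of tray_head between 0.008 and 0.018 m and angle between red_centre's own x axis and vertical between 1.62 and 1.79 rad and angle between each of red_centre, yellow_centre, indigo_centre's own z axis and vertical below 0.21 rad and angle between the y axis of each of red_centre, yellow_centre, indigo_centre and the y axis of tray_head, either way round below 0.14 rad and linear speed of each of red, yellow, indigo below 0.02 m/s and x of yellow_centre in the frame of red_centre between 0.061 and 0.086 m and y of yellow_centre in the frame of tray_head between -0.012 and 0.012 m and z of yellow_centre in the frame of tray_head between 0.008 and 0.018 m and angle between yellow_centre's own x axis and vertical between 1.62 and 1.79 rad and x of indigo_centre in the frame of yellow_centre between 0.061 and 0.086 m and y of indigo_centre in the frame of tray_head between -0.012 and 0.012 m and z of indigo_centre in the frame of tray_head between 0.008 and 0.018 m and angle between indigo_centre's own x axis and vertical between 1.62 and 1.79 rad and x of stop_face in the frame of indigo_centre below 0.061 m), for 0.2 s.
At the end, for the whole second after the job is handed in: Teal flat, within 11 mm of the ledge; red, yellow, indigo each 61-86 mm (centres) beyond the block beneath, ink up, bare end down, sloping 3-12 deg, within 12 mm of the centre line, 8 deg of square, at rest; stop within 6 mm of indigo. Roller, tin, knife never moved over 20 mm (all of step 4 and x of teal_centre in the frame of tray_head between 0.05 and 0.066 m and y of teal_centre in the frame of tray_head between -0.012 and 0.012 m and angle between teal_centre's own z axis and vertical below 0.06 rad and angle between the y axis of teal_centre and the y axis of tray_head, either way round below 0.14 rad and velocity of joint stop between -0.01 and 0.01 m/s); the robot touches nothing.
It fails at once if the roller is moved by more than 20 mm (distance of roller from where it was at the start of the episode above 0.02 m).
It fails at once if the tin is moved by more than 20 mm (distance of tin from where it was at the start of the episode above 0.02 m).
It fails at once if the knife is moved by more than 20 mm (distance of knife from where it was at the start of the episode above 0.02 m).
It also fails if it takes over 72 s, if anything falls off the work surface, if the arm or the gripper's body presses on something with over 40 N, if the wrist force passes 120 N, or if a joint passes its speed limit or range.

## Robot

A 6-joint arm with a two-finger parallel gripper is mounted at the origin on the work surface. World frame = base frame: x ahead of the robot, y to its left, z up, the work surface at z = 0. Lengths are in m, angles in rad, forces in N, time in s.
With the tool pointing down it reaches from about 0.375 to 0.9 m from the base axis. Payload 3.1 kg.
Tool frame: the origin (TCP) lies midway between the tips of the shut fingers; the grasp point (between the pads) lies manip.hold_point_z behind it (manip.hold_point_z is the distance from the TCP to the grasp point, in m); z points along the fingers, y is the direction in which the jaws open and shut (so a half turn about z gives the same grasp; the last joint's range is limited). The gripper opens to 85 mm and grips with 20 to 120 N. Pads are 22 mm wide; open, the fingers measure 114 mm over their backs; the gripper's body (76 mm by 85 mm) begins 54 mm behind the grasp point. The pads swing forward as they close: fully open they stand 13 mm farther back than shut.
Start: joints at [-1.333, 0.527, 1.433, -0, 1.181, -0.178], TCP at [0.252, -0.572, 0.231] pointing down, gripper open.
Joint ranges: [-3.08, 3.08], [-0.75, 2.2], [0.22, 2.44], [-1.43, 4.57], [0, 2.65], [-2.85, 2.85]. Speed limits (rad/s): [2.79, 2.79, 3.14, 3.14, 3.14, 3.14].

## Interface

Orientations are given as a unit quaternion [x, y, z, w].
In Python, from station import manip, snapshot, workorder, models gives the robot as it stands.
- The arm moves only by the tool jog_arm, never from a script. Its argument "commands" is a list of rows, each a list of 5 numbers: the opening in per cent of the stroke, from 0 (shut) to 100 (fully open), then the shift along the world's x, y, z in cm, then the turn about the world's z in rad. A call has 1 to 8 rows; each row shifts and turns the pose as measured when the row begins; what a row does not reach is not made up. A row lasts 1/12 s, in which the tool goes at most 41.7 mm and 7.16 degrees, less where a joint would pass 70% of its speed; a pose out of reach is approached as far as the arm can. A call with a gripper value outside its range is refused whole. The fingers move at their own pace and stop on an object; "squeeze" is the grip in N (left out, the last holds). Time passes only in rows, so rows that do not move let the fingers close. It gives the time, the measured TCP pose, the force and the opening at its end, in the units of the state.
- manip.sense(): the state, without advancing time (a new reading comes with each control period).
- snapshot(name): name is "scene" or "top" or "wrist"; returns a dict with "image" (480x640x3 uint8, red, green, blue), "intrinsics" (3x3 intrinsics, pixels), "extrinsics" (4x4, takes a point from camera to world coordinates); the wrist camera has in their place "hand_eye" (4x4, takes a point from camera to tool coordinates, whose origin is the TCP and whose axes are the flange's). Camera axes: x right, y down, z forward; pixel columns grow to the right and rows downward; lengths in m; the calibration is good to about 2 mm. A picture is of the moment at which its call begins: read the wrist's pose just before it. There is no depth.
- workorder.sign_off(): hands the job in, once; it reports no verdict.
Trained networks look in a picture, given as the dict that the camera call returned (one of the last four; its "shot" number tells which), for a name from the list of things; names that differ only in an ending like _2 or _b are one class to them, and where a whole thing is asked for, a point or a joint stands for the part that bears it (a point fixed in the world has none). Each returns a list of dicts, best first, with "score" (0 to 1); they miss things now and then, are a little off and sometimes report something else, mostly with a low value. They report only what shows in the picture. A call takes as long as a camera call.
- models.find_in(picture, name): "centre" ([x, y, z] in m, in world coordinates, good to about 4 mm: the middle of the surface that is visible of it).
- models.pinpoint(picture, name): "centre" ([x, y, z] in m, in world coordinates, good to about 4 mm: a listed point, or the origin of a listed thing).
The state is a dict: "t": time; "q": joint angles; "qd": joint speeds; "tau": joint torques, N m; "tcp_pos": TCP position; "tool_rot": TCP orientation; "force": force on the tool from outside, world axes, zero at the start; "ft_torque": the same for the moment, N m; "finger_gap": opening from 0.0 (shut) to 1.0 (fully open).
Only numpy, scipy, OpenCV 4.12 (cv2) and the standard library are available. Lean on these libraries where they do the work, as an engineer would, in place of code of your own. Each camera call takes 0.05 s, during which the arm holds its last target. There are 200 camera calls.

## Working session

There is one attempt and no reset: what is moved stays moved. The work goes in short steps, Python scripts to look and compute and a tool call to move; the robot and the scene stay as the last step left them, time stands still between calls to the robot, and variables do not carry over. Pictures are saved under pics/ and viewed, about 8 in all and at most 12, crops included, and the job is handed in when it is done.

Besides the shell and the picture viewer there is one more tool, called by a JSON object that holds its "name" and its "arguments", one argument or row to a line. jog_arm: Moves the arm, as the interface text tells. Its arguments: {"type":"object","properties":{"commands":{"type":"array","items":{"type":"array","items":{"type":"number"}}},"squeeze":{"type":"number"}},"required":["commands"]}

```bash
mkdir -p pics
python3 - <<'E'
from station import manip, snapshot, models
import cv2, numpy as np
s=manip.sense(); print(s['t'],s['tcp_pos'],s['tool_rot'],s['finger_gap'],manip.hold_point_z)
ims=[]
for c in ['scene','top']:
    p=snapshot(c); ims.append(p['image']); cv2.imwrite(f'pics/{c}0.png',p['image'][:,:,::-1])
    print(c,np.round(p['intrinsics'],1).tolist(),np.round(p['extrinsics'],4).tolist())
    for n in ['tray_head','teal_centre','red_centre','yellow_centre','indigo_centre','stop_grip','stop_face','roller','tin','knife']:
        r=models.pinpoint(p,n); print(n,[(np.round(d['centre'],4).tolist(),round(d['score'],2)) for d in r[:2]])
E
```

```text
0.0 [ 0.2523179  -0.57103105  0.23034084] [ 9.78468065e-01  2.06395527e-01 -1.53349231e-05 -1.06376798e-03] 1.004757836671189 0.0187
scene [[569.1, 0.0, 322.5], [0.0, 569.1, 234.0], [0.0, 0.0, 1.0]] [[-0.5062, 0.595, -0.6243, 1.3635], [0.8623, 0.3596, -0.3565, 0.435], [0.0124, -0.7188, -0.6951, 0.9724], [0.0, 0.0, 0.0, 1.0]]
tray_head [([0.4759, -0.2648, 0.0067], 0.75), ([0.6474, -0.2193, -0.0018], 0.65)]
teal_centre []
red_centre [([0.6673, 0.0291, 0.0021], 0.82)]
yellow_centre [([0.6448, -0.2201, -0.002], 0.63), ([0.6476, -0.2206, 0.0048], 0.59)]
indigo_centre [([0.6494, 0.1978, 0.001], 0.98)]
stop_grip [([0.4798, 0.1569, 0.0407], 0.96)]
stop_face [([0.6534, 0.4013, 0.0014], 0.65), ([0.4805, 0.1386, 0.0191], 0.57)]
roller [([0.5883, -0.4348, -0.0001], 0.77)]
tin []
knife [([0.4584, 0.4106, 0.0011], 0.58)]
top [[621.6, 0.0, 317.1], [0.0, 621.6, 246.4], [0.0, 0.0, 1.0]] [[-0.0161, -0.9883, 0.1516, 0.3101], [-0.9999, 0.0167, 0.0025, -0.0279], [-0.005, -0.1516, -0.9884, 1.607], [0.0, 0.0, 0.0, 1.0]]
tray_head [([0.4726, -0.268, 0.0113], 0.95)]
teal_centre [([0.473, -0.2086, 0.0096], 0.85), ([0.6683, 0.0331, 0.0075], 0.7)]
red_centre [([0.67, 0.031, 0.0062], 0.73)]
yellow_centre [([0.6467, -0.2145, 0.0069], 0.72)]
indigo_centre [([0.6448, 0.2001, -0.0004], 0.71), ([0.6437, -0.2255, 0.0003], 0.65)]
stop_grip [([0.4816, 0.1541, 0.0396], 0.89)]
stop_face [([0.4822, 0.1383, 0.0132], 0.76)]
roller [([0.5868, -0.4335, -0.0012], 0.82)]
tin [([0.6547, 0.4054, -0.0023], 0.9), ([0.6677, 0.0262, -0.0005], 0.73)]
knife [([0.4538, 0.4084, -0.0003], 0.85), ([0.6553, 0.403, 0.0011], 0.47)]
```

View pics/top0.png

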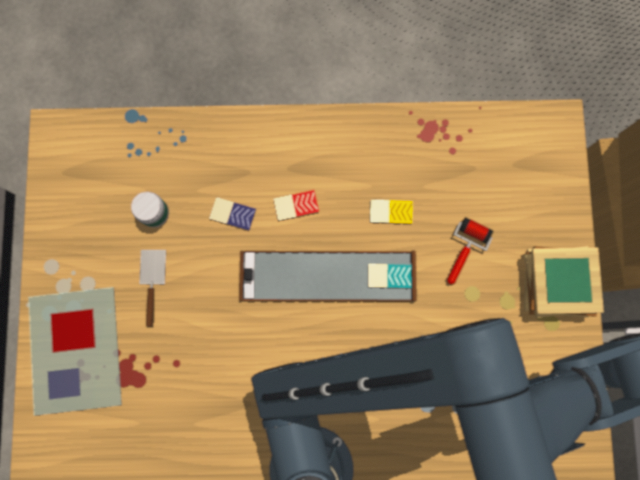

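View pics/scene0.png

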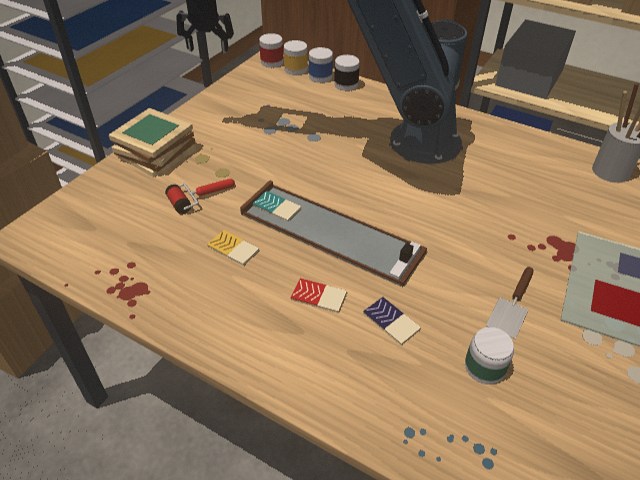

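The top view shows the tray lying along world y, with its head at pixel (412,276) and the stop knob at (248,275). Yellow is at (391,212), red at (297,205) and indigo at (233,214); all three have their ink toward −y. The scene view agrees. Next I'll move to a wrist view above yellow.

{"name": "jog_arm", "arguments": {
  "commands": [
    [100, 2.8, 2.5, 0.3, 0.12],
    [100, 2.8, 2.5, 0.3, 0.12],
    [100, 2.8, 2.5, 0.3, 0.12],
    [100, 2.8, 2.5, 0.3, 0.12],
    [100, 2.8, 2.5, 0.3, 0.12],
    [100, 2.8, 2.5, 0.3, 0.12],
    [100, 2.8, 2.5, 0.3, 0.12],
    [100, 2.8, 2.5, 0.3, 0.12]
  ]
}}

```text
t: 1.77
tcp_pos: [0.4772, -0.371, 0.2557]
tool_rot: [0.764, 0.645, -0.001, 0.003]
force: [-0.1, -0.6, 0.1]
finger_gap: 1.0
```

{"name": "jog_arm", "arguments": {
  "commands": [
    [100, 2.8, 2.5, 0.3, 0.12],
    [100, 2.8, 2.5, 0, 0.08],
    [100, 2.8, 2.5, 0, 0],
    [100, 2.8, 2.5, 0, 0],
    [100, 2.8, 2.5, 0, 0],
    [100, 2.8, 2.5, 0, 0],
    [100, 0, 0, 0, 0]
  ]
}}

```text
t: 2.35
tcp_pos: [0.6578, -0.2064, 0.2608]
tool_rot: [0.688, 0.726, 0.002, 0.005]
force: [0.6, -0.5, 0.5]
finger_gap: 0.996
```

```bash
cat > h.py <<'E'
from station import manip, snapshot, models
import cv2, numpy as np
from scipy.spatial.transform import Rotation as R
def shot(c,save=None):
    s=manip.sense(); p=snapshot(c)
    if c=='wrist':
        T=np.eye(4);T[:3,:3]=R.from_quat(s['tool_rot']).as_matrix();T[:3,3]=s['tcp_pos'];p['T']=T@p['hand_eye']
    else: p['T']=np.array(p['extrinsics'])
    if save: cv2.imwrite(f'pics/{save}.png',p['image'][:,:,::-1])
    return p
def world(p,uv,z):
    K=np.array(p['intrinsics']);d=np.linalg.inv(K)@np.array([uv[0],uv[1],1.]);d=p['T'][:3,:3]@d;o=p['T'][:3,3]
    return o+d*(z-o[2])/d[2]
def state():
    s=manip.sense();y=R.from_quat(s['tool_rot']).as_matrix()[:,1]
    print('t',round(s['t'],2),'tcp',np.round(s['tcp_pos'],4),'yang',round(float(np.arctan2(y[1],y[0])),3),'F',np.round(s['force'],1),'gap',round(s['finger_gap'],3))
def pts(p,names):
    for n in names: print(n,[(np.round(d['centre'],4).tolist(),round(d['score'],2)) for d in models.pinpoint(p,n)[:2]])
E
python3 - <<'E'
from h import *
state(); p=shot('wrist','w1'); print(np.round(p['intrinsics'],1).tolist(),np.round(p['hand_eye'],3).tolist())
pts(p,['yellow_centre','red_centre','teal_centre','tray_head'])
p=shot('top','t1'); pts(p,['yellow_centre','red_centre','indigo_centre','teal_centre','tray_head'])
E
```

```text
t 2.35 tcp [ 0.6578 -0.2064  0.2608] yang 0.053 F [ 0.6 -0.5  0.5] gap 0.996
[[355.5, 0.0, 319.4], [0.0, 355.5, 239.0], [0.0, 0.0, 1.0]] [[-0.001, -0.953, -0.304, 0.078], [1.0, -0.001, 0.001, -0.001], [-0.001, -0.304, 0.953, -0.143], [0.0, 0.0, 0.0, 1.0]]
yellow_centre [([0.6423, -0.2211, 0.0032], 0.79), ([0.6449, -0.2142, 0.0012], 0.73)]
red_centre []
teal_centre [([0.4733, -0.2136, 0.012], 0.81)]
tray_head [([0.4812, -0.2659, 0.0057], 0.81)]
yellow_centre []
red_centre [([0.6671, 0.0282, 0.0064], 0.69)]
indigo_centre [([0.6458, 0.1954, 0.0021], 0.9)]
teal_centre [([0.4731, -0.2078, 0.0111], 0.88)]
tray_head [([0.4736, -0.2623, 0.0078], 0.8)]
```

View pics/w1.png

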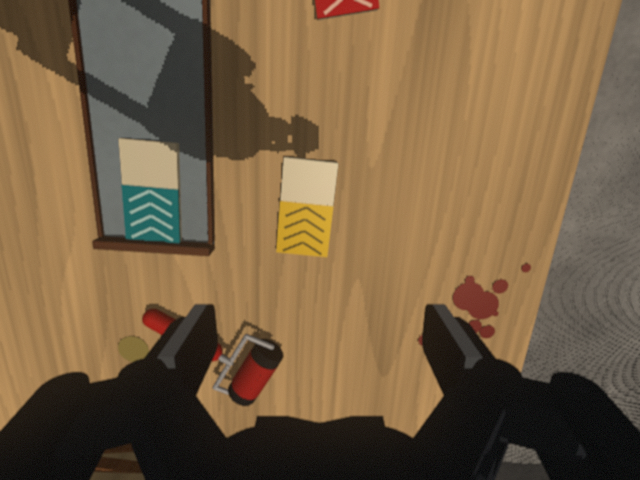

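In the wrist view (image up is +y) teal lies in the tray at (150,190), yellow at (307,207) with the bare wood toward +y, and the roller at (250,370). I'll fit the ink outlines metrically and triangulate the heights.

```bash
cat >> h.py <<'E'
HS={'teal':((80,100,60),(98,255,255)),'yellow':((21,150,120),(32,255,255)),'red':((172,140,90),(180,255,255)),'indigo':((112,70,30),(135,255,140))}
def ink(p,name,near,z,rad=0.09):
    """fit ink rectangle near world point; returns centre uv, block centre xy, yaw, size"""
    hsv=cv2.cvtColor(p['image'],cv2.COLOR_RGB2HSV); lo,hi=HS[name]; m=cv2.inRange(hsv,lo,hi)
    if name=='red': m|=cv2.inRange(hsv,(0,140,90),(5,255,255))
    m=cv2.morphologyEx(m,cv2.MORPH_OPEN,np.ones((2,2),np.uint8))
    v,u=np.nonzero(m)
    W=np.array([world(p,(a,b),z)[:2] for a,b in zip(u,v)]).reshape(-1,2)
    k=np.linalg.norm(W-np.array(near),axis=1)<rad; W=W[k];uv=np.c_[u,v][k]
    if len(W)<40: return None
    hull=cv2.convexHull((W*1000).astype(np.float32))
    c,sz,a=cv2.minAreaRect(hull); a=np.radians(a)
    while a<np.pi/4: a+=np.pi/2
    while a>3*np.pi/4: a-=np.pi/2
    c=np.array(c)/1000; ctr=c+0.024*np.array([np.cos(a),np.sin(a)])
    ic=np.r_[c,z]; pc=np.linalg.inv(p['T'])@np.r_[ic,1]; q=np.array(p['intrinsics'])@pc[:3]
    return dict(uv=q[:2]/q[2],ctr=ctr,yaw=a,sz=sz)
def show(p,name,near,z,**k):
    r=ink(p,name,near,z,**k)
    print(name,r and (np.round(r['ctr'],4),'yaw',round(r['yaw'],3),'sz',np.round(r['sz'],0))); return r
def tri(p1,u1,p2,u2):
    P=[np.array(p['intrinsics'])@np.linalg.inv(p['T'])[:3] for p in(p1,p2)]
    X=cv2.triangulatePoints(P[0],P[1],np.array(u1,float).reshape(2,1),np.array(u2,float).reshape(2,1)).ravel();return X[:3]/X[3]
E
python3 - <<'E'
from h import *
w=shot('wrist'); t=shot('top'); s=shot('scene')
N={'teal':((.474,-.235),.017),'yellow':((.646,-.24),.009),'red':((.665,.005),.009),'indigo':((.64,.175),.009)}
for n,(a,z) in N.items():
    r={c:show(p,n,a,z,rad=.06) for c,p in (('w',w),('t',t),('s',s))}
    g=[(p,r[c]['uv']) for c,p in (('w',w),('t',t),('s',s)) if r[c]]
    for i in range(len(g)-1): print('  tri ink',np.round(tri(g[i][0],g[i][1],g[-1][0],g[-1][1]),4))
for uv in [(81,60),(203,60),(99,241),(211,243),(103,241),(208,243)]: print(uv,np.round(world(w,uv,.008),4))
E
```

```text
teal (array([ 0.4754, -0.2117]), 'yaw', np.float64(1.526), 'sz', array([61., 60.]))
teal (array([ 0.4714, -0.2175]), 'yaw', np.float64(1.554), 'sz', array([49., 57.]))
teal (array([ 0.4757, -0.2079]), 'yaw', np.float64(1.517), 'sz', array([60., 60.]))
  tri ink [ 0.4713 -0.2352  0.013 ]
  tri ink [ 0.4701 -0.2396  0.011 ]
yellow (array([ 0.6459, -0.2226]), 'yaw', np.float64(1.512), 'sz', array([61., 61.]))
yellow None
yellow (array([ 0.6442, -0.2176]), 'yaw', np.float64(1.523), 'sz', array([57., 56.]))
  tri ink [ 0.6428 -0.2436  0.0081]
red (array([ 0.6737, -0.0021]), 'yaw', np.float64(1.617), 'sz', array([55.,  8.]))
red (array([0.6639, 0.0271]), 'yaw', np.float64(1.769), 'sz', array([59., 57.]))
red (array([0.6675, 0.0321]), 'yaw', np.float64(1.771), 'sz', array([60., 60.]))
  tri ink [ 0.662  -0.0075 -0.0146]
  tri ink [0.6692 0.0048 0.0038]
indigo None
indigo (array([0.6435, 0.1942]), 'yaw', np.float64(1.257), 'sz', array([54., 55.]))
indigo (array([0.6469, 0.1986]), 'yaw', np.float64(1.266), 'sz', array([59., 58.]))
  tri ink [0.6367 0.1731 0.0042]
(81, 60) [ 0.4089 -0.0858  0.008 ]
(203, 60) [ 0.5306 -0.0803  0.008 ]
(99, 241) [ 0.3986 -0.2772  0.008 ]
(211, 243) [ 0.5288 -0.2743  0.008 ]
(103, 241) [ 0.4032 -0.277   0.008 ]
(208, 243) [ 0.5253 -0.2744  0.008 ]
```

{"name": "jog_arm", "arguments": {
  "commands": [
    [90, 0.1, 3.5, 0, 0.03],
    [90, 0.1, 3.5, 0, 0.03],
    [90, 0.1, 3.5, 0, 0.03],
    [90, 0.1, 3.5, 0, 0.03],
    [90, 0.1, 3.5, 0, 0.03],
    [90, 0.1, 3.5, 0, 0],
    [90, 0.2, 2.6, 0, 0],
    [90, 0, 0, 0, 0]
  ]
}}

```text
t: 3.72
tcp_pos: [0.6599, 0.0281, 0.2612]
tool_rot: [0.635, 0.772, 0.001, 0.006]
force: [-0.8, -1.1, -0.4]
finger_gap: 0.899
```

Run:
```python
from h import *
state(); w=shot('wrist','w2'); s=shot('scene'); pts(w,['red_centre','indigo_centre','stop_grip','stop_face'])
r=show(w,'red',(.666,.007),.009,rad=.07); q=show(s,'red',(.666,.007),.009,rad=.07)
print('tri',tri(w,r['uv'],s,q['uv']))
show(w,'indigo',(.64,.175),.009,rad=.07)
```

```text
t 3.72 tcp [0.6599 0.0281 0.2612] yang 0.194 F [-0.8 -1.1 -0.4] gap 0.899
red_centre [([0.6699, 0.0263, 0.0055], 0.9), ([0.6458, -0.218, 0.0035], 0.29)]
indigo_centre [([0.6462, 0.2, 0.0069], 0.61)]
stop_grip [([0.4844, 0.1551, 0.0438], 0.61)]
stop_face [([0.4823, 0.1352, 0.0108], 0.76)]
red (array([0.6679, 0.0279]), 'yaw', np.float64(1.761), 'sz', array([60., 60.]))
red (array([0.6675, 0.0321]), 'yaw', np.float64(1.771), 'sz', array([60., 60.]))
tri [0.67176383 0.00703511 0.00817932]
indigo (array([0.6472, 0.1953]), 'yaw', np.float64(1.264), 'sz', array([60., 58.]))
```

View pics/w2.png

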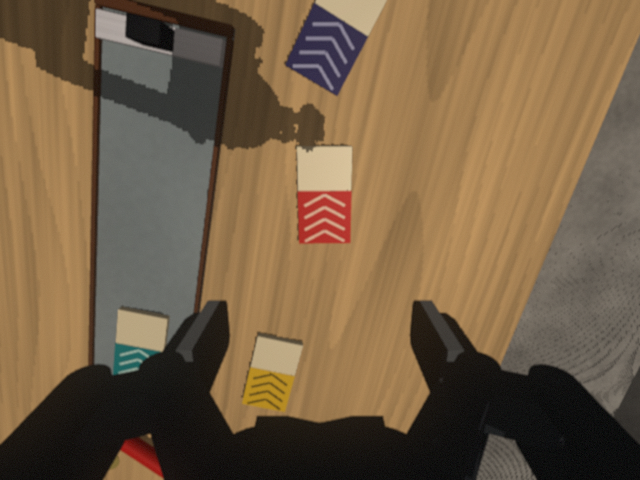

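The wrist view shows red square between the fingers at (324,194), and the triangulated height is 8 mm as expected. Descending.

{"name": "jog_arm", "arguments": {
  "commands": [
    [90, 0.4, 0, -4, 0],
    [90, 0.4, 0.1, -4, 0],
    [90, 0, 0, -4, 0],
    [90, 0, 0, -4, 0],
    [90, 0, 0, -4, 0],
    [90, 0, 0, -2.5, 0],
    [90, 0, 0, -1, 0],
    [90, 0, 0, 0, 0]
  ]
}}

```text
t: 4.68
tcp_pos: [0.6732, 0.0069, 0.023]
tool_rot: [0.645, 0.764, 0.004, 0.016]
force: [0.8, -0.8, -0.1]
finger_gap: 0.899
```

{"name": "jog_arm", "arguments": {
  "commands": [
    [90, -0.3, 1.2, 0, 0],
    [90, -0.2, 0.9, 0, 0],
    [90, 0, 0, 0, 0]
  ]
}}

```text
t: 4.93
tcp_pos: [0.6701, 0.0267, 0.0256]
tool_rot: [0.647, 0.763, 0.005, 0.017]
force: [-0.1, 0.1, -0.2]
finger_gap: 0.901
```

Run:
```python
from h import *
state(); w=shot('wrist','w3'); show(w,'red',(.668,.007),.009,rad=.07)
T=R.from_quat(manip.sense()['tool_rot']).as_matrix(); print(T.round(3).tolist())
```

```text
t 4.93 tcp [0.6701 0.0267 0.0256] yang 0.164 F [-0.1  0.1 -0.2] gap 0.901
red (array([0.6669, 0.028 ]), 'yaw', np.float64(1.769), 'sz', array([60., 62.]))
[[-0.164, 0.986, 0.034], [0.986, 0.164, -0.015], [-0.021, 0.031, -0.999]]
```

View pics/w3.png

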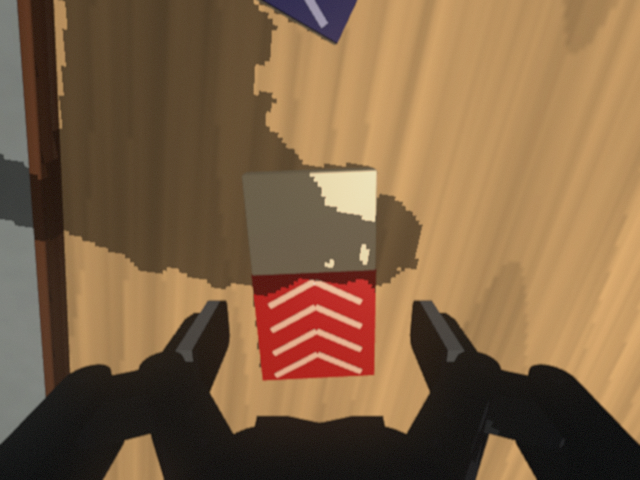

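The wrist close-up shows red between the fingers, ink at (315,325) and bare end at (312,220), with the outline fit giving the same pose. Going down to grasp.

{"name": "jog_arm", "arguments": {
  "commands": [
    [90, -0.3, 0.2, -1, 0.03],
    [90, 0, 0.1, -0.7, 0],
    [90, 0, 0, -0.4, 0],
    [90, 0, 0, 0, 0]
  ]
}}

```text
t: 5.32
tcp_pos: [0.673, 0.0306, 0.0121]
tool_rot: [0.634, 0.773, 0.009, 0.024]
force: [0.2, -0.9, 0.4]
finger_gap: 0.904
```

{"name": "jog_arm", "arguments": {
  "commands": [
    [90, -0.6, -0.1, -0.4, 0],
    [90, 0, 0, -0.4, 0],
    [90, 0, 0, 0, 0]
  ]
}}

```text
t: 5.57
tcp_pos: [0.668, 0.0294, 0.0052]
tool_rot: [0.634, 0.773, 0.01, 0.026]
force: [-0.2, -0.3, 0.3]
finger_gap: 0.897
```

{"name": "jog_arm", "arguments": {
  "commands": [
    [85, 0, 0, -0.4, 0],
    [85, 0, 0, -0.3, 0],
    [85, 0, 0, 0, 0],
    [80, 0, 0, 0, 0]
  ]
}}

```text
t: 5.9
tcp_pos: [0.6678, 0.0289, -0.0028]
tool_rot: [0.634, 0.773, 0.01, 0.025]
force: [0.2, -0.4, -0.2]
finger_gap: 0.802
```

{"name": "jog_arm", "arguments": {
  "commands": [
    [75, 0, 0, 0, 0],
    [72, 0, 0, 0, 0],
    [60, 0, 0, 0, 0],
    [60, 0, 0, 0, 0],
    [60, 0, 0, 0, 0]
  ],
  "squeeze": 25
}}

```text
t: 6.32
tcp_pos: [0.6682, 0.0287, -0.0026]
tool_rot: [0.634, 0.773, 0.01, 0.026]
force: [-0.1, -0.1, -0.1]
finger_gap: 0.692
```

Run:
```python
from h import *
state(); w=shot('wrist','w4'); show(w,'red',(.668,.007),.009,rad=.07)
```

```text
t 6.32 tcp [ 0.6682  0.0287 -0.0026] yang 0.197 F [-0.1 -0.1 -0.1] gap 0.692
red (array([0.6673, 0.0282]), 'yaw', np.float64(1.766), 'sz', array([61., 62.]))
```

{"name": "jog_arm", "arguments": {
  "commands": [
    [60, 0, 0, 1.5, 0],
    [60, 0, 0, 3, 0],
    [60, 0, 0, 3, 0],
    [60, 0, 0, 0.5, 0]
  ]
}}

```text
t: 6.7
tcp_pos: [0.665, 0.0291, 0.0785]
tool_rot: [0.634, 0.773, 0.008, 0.022]
force: [0.1, 0.2, -0.5]
finger_gap: 0.691
```

{"name": "jog_arm", "arguments": {
  "commands": [
    [60, -2.4, -2, 0, -0.04],
    [60, -2.4, -2, 0, -0.04],
    [60, -2.4, -2, 0, -0.04],
    [60, -2.4, -2, 0, -0.04],
    [60, -2.4, -2, 0, -0.04],
    [60, -2.4, -2, 0, -0.02],
    [60, -2.4, -2, 0, 0],
    [60, 0, 0, 0, 0]
  ]
}}

```text
t: 7.37
tcp_pos: [0.4961, -0.113, 0.0883]
tool_rot: [0.717, 0.697, 0.01, 0.032]
force: [-0.4, -0.4, -0.4]
finger_gap: 0.692
```

Run:
```python
from h import *
state(); w=shot('wrist','w5'); s=shot('scene'); z=manip.sense()['tcp_pos'][2]+.003+.009
a=manip.sense()['tcp_pos'][:2]; print(manip.sense()['tool_rot'].round(3))
show(w,'red',a-[0,.024],z,rad=.07); show(w,'teal',(.474,-.235),.017,rad=.07);show(s,'teal',(.474,-.235),.017,rad=.07);
pts(w,['stop_grip','stop_face','tray_head']); pts(s,['stop_grip','stop_face','tray_head'])
```

```text
t 7.37 tcp [ 0.4961 -0.113   0.0883] yang -0.027 F [-0.4 -0.4 -0.4] gap 0.692
[0.716 0.697 0.012 0.035]
red (array([ 0.4952, -0.113 ]), 'yaw', np.float64(1.535), 'sz', array([61., 61.]))
teal (array([ 0.4454, -0.2061]), 'yaw', np.float64(1.552), 'sz', array([52.,  4.]))
teal (array([ 0.4762, -0.2075]), 'yaw', np.float64(1.505), 'sz', array([59., 60.]))
stop_grip []
stop_face []
tray_head [([0.4967, -0.1158, 0.0934], 0.6)]
stop_grip [([0.4788, 0.1558, 0.0403], 0.8)]
stop_face [([0.4788, 0.1394, 0.0178], 0.55)]
tray_head [([0.4747, -0.2643, 0.0085], 0.87), ([0.4808, 0.1378, 0.0166], 0.38)]
```

View pics/w5.png

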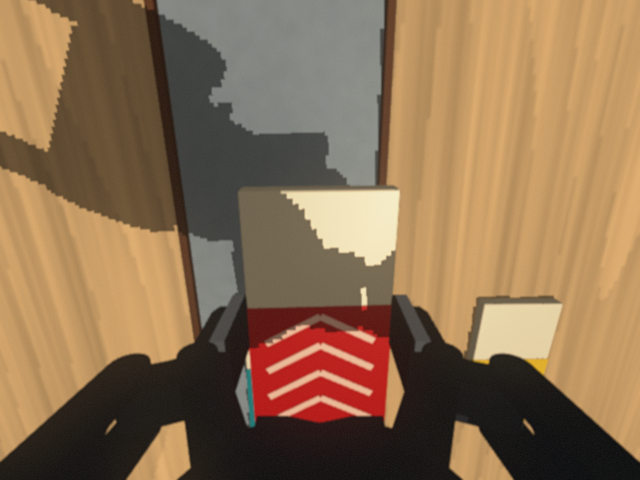

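The wrist view shows red held level-ish over the tray, its tail edge at row 187 and the tray edges at columns 185 and 383. It still needs to go −x and −y.

{"name": "jog_arm", "arguments": {
  "commands": [
    [60, -1, -1.2, -0.5, 0],
    [60, -1, -1.2, -1, 0],
    [60, 0, 0, -2, 0],
    [60, 0, 0, -2, 0],
    [60, 0, 0, 0, 0]
  ]
}}

```text
t: 8.18
tcp_pos: [0.4869, -0.1339, 0.0329]
tool_rot: [0.712, 0.701, 0.013, 0.039]
force: [-0.5, 0.7, -0.3]
finger_gap: 0.691
```

Run:
```python
from h import *
state(); s=manip.sense(); print(s['tool_rot'].round(3)); print(R.from_quat(s['tool_rot']).as_matrix().round(3).tolist())
```

```text
t 8.18 tcp [ 0.4869 -0.1339  0.0329] yang -0.013 F [-0.5  0.7 -0.3] gap 0.691
[0.712 0.701 0.013 0.039]
[[0.016, 0.997, 0.074], [0.999, -0.013, -0.037], [-0.035, 0.074, -0.997]]
```

{"name": "jog_arm", "arguments": {
  "commands": [
    [60, -0.6, -0.2, -0.5, 0],
    [60, -0.5, -0.2, -0.5, 0],
    [60, 0, 0, -0.2, 0],
    [60, 0, 0, 0, 0]
  ]
}}

```text
t: 8.52
tcp_pos: [0.4765, -0.1373, 0.0207]
tool_rot: [0.71, 0.703, 0.014, 0.039]
force: [-0.4, 0.1, -1.1]
finger_gap: 0.693
```

{"name": "jog_arm", "arguments": {
  "commands": [
    [60, 0, 0, -0.4, 0],
    [60, 0, 0, 0, 0],
    [72, 0, 0, 0, 0],
    [76, 0, 0, 0, 0],
    [80, 0, 0, 0, 0],
    [80, 0, 0, 0, 0]
  ]
}}

```text
t: 9.02
tcp_pos: [0.4783, -0.138, 0.0186]
tool_rot: [0.71, 0.703, 0.015, 0.042]
force: [0.4, -0.2, -0.3]
finger_gap: 0.8
```

{"name": "jog_arm", "arguments": {
  "commands": [
    [82, 0, 0, 1, 0],
    [85, 0, 0, 3, 0],
    [85, 0, 0, 3.5, 0],
    [85, 0, 0, 3.5, 0],
    [85, 0, 0, 2.5, 0],
    [85, 0, 0, 0, 0]
  ]
}}

```text
t: 9.52
tcp_pos: [0.4764, -0.1369, 0.1605]
tool_rot: [0.71, 0.703, 0.014, 0.04]
force: [0.9, -0.4, 0.2]
finger_gap: 0.851
```

```bash
cat >> h.py <<'E'
def rel(names,save=None):
    out={}
    for c in('wrist','scene'):
        p=shot(c,save and save+c[0])
        print(c); 
        for n,a in names.items(): show(p,n,np.array(a)-[0,.024],.017,rad=.06)
E
python3 - <<'E'
from h import *
state(); print(manip.sense()['tool_rot'].round(3)); rel({'teal':(.475,-.211),'red':(.4765,-.137)},'r1')
E
```

```text
t 9.52 tcp [ 0.4764 -0.1369  0.1605] yang -0.009 F [ 0.9 -0.4  0.2] gap 0.851
[0.71  0.703 0.014 0.04 ]
wrist
teal (array([ 0.4753, -0.2121]), 'yaw', np.float64(1.519), 'sz', array([61., 61.]))
red (array([ 0.4767, -0.1415]), 'yaw', np.float64(1.562), 'sz', array([66., 63.]))
scene
teal (array([ 0.4757, -0.2079]), 'yaw', np.float64(1.517), 'sz', array([60., 60.]))
red (array([ 0.47  , -0.1391]), 'yaw', np.float64(1.47), 'sz', array([67., 61.]))
```

View pics/r1w.png

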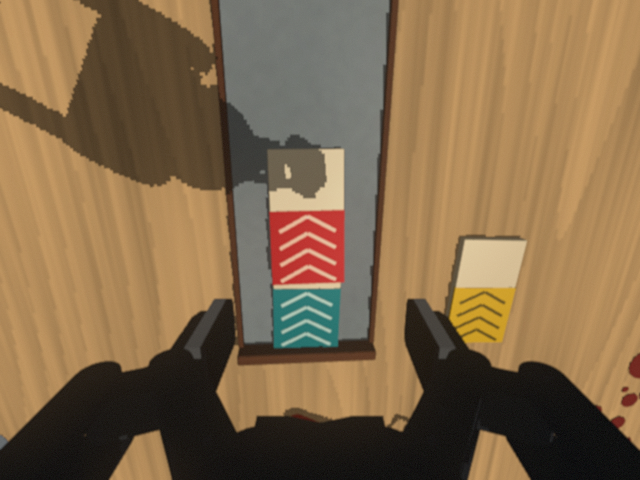

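The view shows red lapping teal at (307,247), centred in the tray, with a thin strip of teal's bare wood at row 287. That puts the spacing at about 73 mm. Yellow next.

{"name": "jog_arm", "arguments": {
  "commands": [
    [88, 2.8, -1.4, 0, -0.02],
    [88, 2.8, -1.4, 0, -0.02],
    [88, 2.8, -1.4, 0, -0.01],
    [88, 2.8, -1.4, 0, 0],
    [88, 2.8, -1.4, -1, 0],
    [88, 2.8, -1.4, -2, 0],
    [88, 0, 0, -2, 0],
    [88, 0, 0, 0, 0]
  ]
}}

```text
t: 10.28
tcp_pos: [0.6376, -0.2171, 0.0919]
tool_rot: [0.729, 0.684, 0.008, 0.023]
force: [-1.5, 1.1, -0.1]
finger_gap: 0.881
```

Run:
```python
from h import *
state(); print(manip.sense()['tool_rot'].round(3)); w=shot('wrist','y1'); show(w,'yellow',(.645,-.245),.009,rad=.07)
```

```text
t 10.28 tcp [ 0.6376 -0.2171  0.0919] yang -0.063 F [-1.5  1.1 -0.1] gap 0.881
[0.729 0.684 0.008 0.023]
yellow (array([ 0.6452, -0.2221]), 'yaw', np.float64(1.515), 'sz', array([62., 61.]))
```

{"name": "jog_arm", "arguments": {
  "commands": [
    [88, 0.4, -0.3, -2, 0],
    [88, 0.4, -0.2, -2, 0],
    [88, 0, 0, -1.5, 0],
    [88, 0, 0, -1, 0],
    [88, 0, 0, -0.5, 0],
    [88, 0, 0, 0, 0]
  ]
}}

```text
t: 10.83
tcp_pos: [0.6423, -0.2203, 0.0209]
tool_rot: [0.729, 0.684, 0.007, 0.022]
force: [-0.4, -0.4, 0.5]
finger_gap: 0.882
```

{"name": "jog_arm", "arguments": {
  "commands": [
    [88, 0.3, -0.1, -0.7, 0],
    [88, 0, 0, -0.7, 0],
    [88, 0, 0, -0.5, 0],
    [86, 0, 0, -0.3, 0],
    [84, 0, 0, 0, 0]
  ]
}}

```text
t: 11.25
tcp_pos: [0.6468, -0.2217, 0.0004]
tool_rot: [0.729, 0.684, 0.008, 0.024]
force: [-0.2, -1.1, -0.2]
finger_gap: 0.84
```

{"name": "jog_arm", "arguments": {
  "commands": [
    [80, 0, 0, -0.3, 0],
    [76, 0, 0, 0, 0],
    [72, 0, 0, 0, 0],
    [60, 0, 0, 0, 0],
    [60, 0, 0, 0, 0],
    [60, 0, 0, 0, 0]
  ]
}}

```text
t: 11.75
tcp_pos: [0.6475, -0.2221, -0.0016]
tool_rot: [0.729, 0.684, 0.008, 0.025]
force: [0.4, -0.2, -0.9]
finger_gap: 0.691
```

{"name": "jog_arm", "arguments": {
  "commands": [
    [60, 0, 0, 1.5, 0],
    [60, 0, 0, 3, 0],
    [60, 0, 0, 3, 0],
    [60, 0, 0, 0.5, 0]
  ]
}}

```text
t: 12.08
tcp_pos: [0.6446, -0.2207, 0.0795]
tool_rot: [0.729, 0.684, 0.007, 0.021]
force: [1.9, -0.4, -0.2]
finger_gap: 0.692
```

Run:
```python
from h import *
state(); print(manip.sense()['tool_rot'].round(3)); w=shot('wrist','y2'); s=manip.sense()['tcp_pos']; show(w,'yellow',s[:2]-[0,.024],s[2]+.012,rad=.07)
```

```text
t 12.08 tcp [ 0.6446 -0.2207  0.0795] yang -0.063 F [ 1.9 -0.4 -0.2] gap 0.692
[0.729 0.684 0.007 0.021]
yellow (array([ 0.6434, -0.2258]), 'yaw', np.float64(1.507), 'sz', array([52., 60.]))
```

{"name": "jog_arm", "arguments": {
  "commands": [
    [60, -2.4, 2.2, 0, 0.02],
    [60, -2.4, 2.2, 0, 0.02],
    [60, -2.4, 2.2, 0, 0],
    [60, -2.4, 2.2, 0, 0],
    [60, -2.4, 2.2, 0, 0],
    [60, -2.4, 2.2, 0, 0],
    [60, -2.3, 2.2, 0, 0],
    [60, 0, 0, 0, 0]
  ]
}}

```text
t: 12.8
tcp_pos: [0.4678, -0.0629, 0.0798]
tool_rot: [0.716, 0.698, 0.007, 0.022]
force: [-0.9, 0.6, -1.5]
finger_gap: 0.69
```

Run:
```python
from h import *
state(); print(R.from_quat(manip.sense()['tool_rot']).as_matrix().round(3).tolist()); w=shot('wrist','y3'); s=manip.sense()['tcp_pos']; show(w,'yellow',s[:2]-[0,.024],s[2]+.012,rad=.07)
```

```text
t 12.8 tcp [ 0.4678 -0.0629  0.0798] yang -0.025 F [-0.9  0.6 -1.5] gap 0.69
[[0.026, 0.999, 0.04], [0.999, -0.025, -0.022], [-0.021, 0.041, -0.999]]
yellow (array([ 0.4667, -0.0669]), 'yaw', np.float64(1.546), 'sz', array([53., 60.]))
```

{"name": "jog_arm", "arguments": {
  "commands": [
    [60, 0.5, -0.2, -1, 0],
    [60, 0.4, -0.1, -1.5, 0],
    [60, 0, 0, -1.5, 0],
    [60, 0, 0, -0.7, 0],
    [60, 0, 0, 0, 0]
  ]
}}

```text
t: 13.27
tcp_pos: [0.4885, -0.0721, 0.0299]
tool_rot: [0.716, 0.697, 0.01, 0.03]
force: [-0.8, 0.1, -0.6]
finger_gap: 0.692
```

{"name": "jog_arm", "arguments": {
  "commands": [
    [60, -0.6, 0.4, -0.3, 0],
    [60, -0.5, 0.3, -0.3, 0],
    [60, 0, 0, 0, 0]
  ]
}}

```text
t: 13.52
tcp_pos: [0.4786, -0.0663, 0.0225]
tool_rot: [0.717, 0.697, 0.01, 0.031]
force: [-0.9, 0.5, -1.4]
finger_gap: 0.694
```

{"name": "jog_arm", "arguments": {
  "commands": [
    [60, -0.1, 0.1, -0.1, 0],
    [60, 0, 0, 0, 0],
    [72, 0, 0, 0, 0],
    [76, 0, 0, 0, 0],
    [80, 0, 0, 0, 0],
    [80, 0, 0, 0, 0]
  ]
}}

```text
t: 14.02
tcp_pos: [0.4782, -0.0653, 0.0232]
tool_rot: [0.716, 0.697, 0.011, 0.032]
force: [0.0, 0.6, 0.5]
finger_gap: 0.802
```

{"name": "jog_arm", "arguments": {
  "commands": [
    [82, 0, 0, 1, 0],
    [85, 0, 0, 3, 0],
    [85, 0, 0, 3.5, 0],
    [85, 0, 0, 3.5, 0],
    [85, 0, 0, 2.5, 0],
    [85, 0, 0, 0, 0]
  ]
}}

```text
t: 14.52
tcp_pos: [0.4766, -0.0647, 0.1655]
tool_rot: [0.717, 0.697, 0.011, 0.031]
force: [0.8, 0.0, 0.1]
finger_gap: 0.852
```

Run:
```python
from h import *
state(); print(manip.sense()['tool_rot'].round(3)); rel({'teal':(.475,-.211),'red':(.4765,-.137),'yellow':(.478,-.065)},'r2')
```

```text
t 14.52 tcp [ 0.4766 -0.0647  0.1655] yang -0.027 F [0.8 0.  0.1] gap 0.852
[0.717 0.697 0.011 0.031]
wrist
teal (array([ 0.475 , -0.2123]), 'yaw', np.float64(1.531), 'sz', array([62., 61.]))
red (array([ 0.4763, -0.1445]), 'yaw', np.float64(1.566), 'sz', array([68., 63.]))
yellow (array([ 0.4768, -0.0687]), 'yaw', np.float64(1.549), 'sz', array([66., 63.]))
scene
teal (array([ 0.4757, -0.2079]), 'yaw', np.float64(1.517), 'sz', array([60., 60.]))
red (array([ 0.47  , -0.1391]), 'yaw', np.float64(1.47), 'sz', array([67., 61.]))
yellow None
```

View pics/r2w.png

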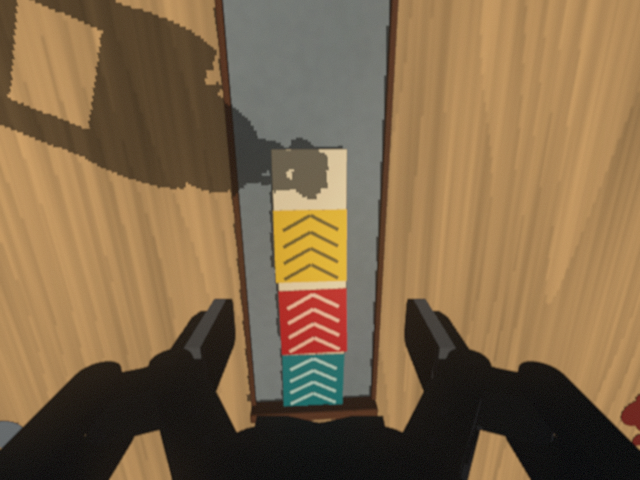

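The view shows yellow lapping red at (311,247), centred, with a strip of red's bare wood showing at row 286. Now indigo.

{"name": "jog_arm", "arguments": {
  "commands": [
    [88, 2.1, 3.2, 0, -0.06],
    [88, 2.1, 3.2, 0, -0.06],
    [88, 2.1, 3.2, 0, -0.06],
    [88, 2.1, 3.2, 0, -0.06],
    [88, 2.1, 3.2, 0, -0.04],
    [88, 2.1, 3.2, -1, 0],
    [88, 2.1, 3.2, -2, 0],
    [88, 1.5, 2.5, -2, 0]
  ]
}}

```text
t: 15.28
tcp_pos: [0.6318, 0.1876, 0.1039]
tool_rot: [0.815, 0.578, -0.001, 0.023]
force: [0.4, -0.8, -0.2]
finger_gap: 0.874
```

{"name": "jog_arm", "arguments": {
  "commands": [
    [88, 0, 0, 0, 0]
  ]
}}

```text
t: 15.37
tcp_pos: [0.631, 0.192, 0.0975]
tool_rot: [0.814, 0.58, -0.004, 0.021]
force: [-1.0, -0.2, -0.6]
finger_gap: 0.882
```

Run:
```python
from h import *
state(); print(manip.sense()['tool_rot'].round(3)); w=shot('wrist','i1'); show(w,'indigo',(.641,.172),.009,rad=.07); pts(w,['indigo_centre'])
```

```text
t 15.37 tcp [0.631  0.192  0.0975] yang -0.333 F [-1.  -0.2 -0.6] gap 0.882
[ 0.814  0.58  -0.004  0.021]
indigo (array([0.6465, 0.1952]), 'yaw', np.float64(1.263), 'sz', array([60., 59.]))
indigo_centre [([0.6467, 0.2008, 0.0054], 0.64)]
```

Target is (0.6468, 0.1965), with a turn of +0.025.

{"name": "jog_arm", "arguments": {
  "commands": [
    [88, 0.6, 0.2, -1.5, 0.02],
    [88, 0.5, 0.2, -2, 0],
    [88, 0.4, 0, -1.5, 0],
    [88, 0, 0, -1, 0],
    [88, 0, 0, -0.5, 0],
    [88, 0, 0, 0, 0]
  ]
}}

```text
t: 15.97
tcp_pos: [0.6406, 0.1857, 0.0315]
tool_rot: [0.81, 0.586, -0.008, 0.021]
force: [0.4, -0.3, 0.0]
finger_gap: 0.88
```

{"name": "jog_arm", "arguments": {
  "commands": [
    [88, 0.4, 0.7, -0.7, 0],
    [88, 0.2, 0.5, -0.6, 0],
    [88, 0, 0, -0.5, 0],
    [88, 0, 0, 0, 0]
  ]
}}

```text
t: 16.3
tcp_pos: [0.6479, 0.1976, 0.014]
tool_rot: [0.811, 0.585, -0.007, 0.022]
force: [0.4, -0.1, 0.2]
finger_gap: 0.88
```

{"name": "jog_arm", "arguments": {
  "commands": [
    [86, -0.1, 0, -0.7, 0],
    [84, 0, 0, -0.5, 0],
    [82, 0, 0, -0.2, 0],
    [80, 0, 0, 0, 0]
  ]
}}

```text
t: 16.63
tcp_pos: [0.6472, 0.1986, -0.0006]
tool_rot: [0.81, 0.586, -0.007, 0.022]
force: [0.0, -0.9, 0.0]
finger_gap: 0.801
```

{"name": "jog_arm", "arguments": {
  "commands": [
    [78, 0, -0.1, -0.2, 0],
    [75, 0, 0, 0, 0],
    [72, 0, 0, 0, 0],
    [60, 0, 0, 0, 0],
    [60, 0, 0, 0, 0],
    [60, 0, 0, 0, 0]
  ]
}}

```text
t: 17.13
tcp_pos: [0.6476, 0.1973, -0.0021]
tool_rot: [0.81, 0.586, -0.006, 0.022]
force: [0.2, -0.3, -1.2]
finger_gap: 0.691
```

{"name": "jog_arm", "arguments": {
  "commands": [
    [60, 0, 0, 1.5, 0],
    [60, 0, 0, 3, 0],
    [60, 0, 0, 3, 0],
    [60, 0, 0, 0.5, 0]
  ]
}}

```text
t: 17.47
tcp_pos: [0.6444, 0.1966, 0.0791]
tool_rot: [0.81, 0.586, -0.01, 0.02]
force: [0.2, 0.5, -0.3]
finger_gap: 0.692
```

Run:
```python
from h import *
state(); w=shot('wrist','i2'); s=manip.sense()['tcp_pos']; show(w,'indigo',s[:2]-[.007,.023],s[2]+.011,rad=.07)
```

```text
t 17.47 tcp [0.6444 0.1966 0.0791] yang -0.319 F [ 0.2  0.5 -0.3] gap 0.692
indigo (array([0.6429, 0.1938]), 'yaw', np.float64(1.255), 'sz', array([61., 60.]))
```

{"name": "jog_arm", "arguments": {
  "commands": [
    [60, -2.1, -2.4, 0, 0.05],
    [60, -2.1, -2.4, 0, 0.05],
    [60, -2.1, -2.4, 0, 0.05],
    [60, -2.1, -2.4, 0, 0.05],
    [60, -2.1, -2.4, 0, 0.05],
    [60, -2.1, -2.4, 0, 0.04],
    [60, -2.1, -2.4, 0, 0],
    [60, 0, 0, 0, 0]
  ]
}}

```text
t: 18.18
tcp_pos: [0.4897, 0.0269, 0.0792]
tool_rot: [0.71, 0.704, -0.003, 0.02]
force: [-0.7, -0.0, -0.9]
finger_gap: 0.695
```

Run:
```python
from h import *
state(); print(R.from_quat(manip.sense()['tool_rot']).as_matrix().round(3).tolist()); w=shot('wrist','i3'); s=manip.sense()['tcp_pos']; show(w,'indigo',s[:2]-[0,.024],s[2]+.011,rad=.07)
```

```text
t 18.18 tcp [0.4897 0.0269 0.0792] yang -0.008 F [-0.7 -0.  -0.9] gap 0.695
[[0.009, 1.0, 0.024], [0.999, -0.008, -0.033], [-0.033, 0.024, -0.999]]
indigo (array([0.4887, 0.025 ]), 'yaw', np.float64(1.568), 'sz', array([60., 61.]))
```

{"name": "jog_arm", "arguments": {
  "commands": [
    [60, -0.7, -0.9, -1, -0.02],
    [60, -0.7, -0.8, -1.5, 0],
    [60, 0, 0, -1.2, 0],
    [60, 0, 0, -0.6, 0],
    [60, 0, 0, 0, 0]
  ]
}}

```text
t: 18.65
tcp_pos: [0.4836, 0.0108, 0.0355]
tool_rot: [0.718, 0.696, 0.001, 0.025]
force: [0.2, 0.1, -0.6]
finger_gap: 0.689
```

{"name": "jog_arm", "arguments": {
  "commands": [
    [60, -0.3, -0.1, -0.5, 0],
    [60, -0.3, 0, -0.5, 0],
    [60, 0, 0, -0.2, 0],
    [60, 0, 0, 0, 0]
  ]
}}

```text
t: 18.98
tcp_pos: [0.4799, 0.0111, 0.0228]
tool_rot: [0.717, 0.697, 0.002, 0.026]
force: [-0.4, 0.1, -0.1]
finger_gap: 0.695
```

{"name": "jog_arm", "arguments": {
  "commands": [
    [60, -0.1, -0.2, -0.1, 0],
    [60, 0, 0, 0, 0],
    [72, 0, 0, 0, 0],
    [76, 0, 0, 0, 0],
    [80, 0, 0, 0, 0],
    [80, 0, 0, 0, 0]
  ]
}}

```text
t: 19.48
tcp_pos: [0.48, 0.009, 0.0229]
tool_rot: [0.717, 0.697, 0.003, 0.028]
force: [-0.5, 0.4, -0.1]
finger_gap: 0.803
```

{"name": "jog_arm", "arguments": {
  "commands": [
    [82, 0, 0, 1, 0],
    [85, 0, 0, 3, 0],
    [85, 0, 0, 3.5, 0],
    [85, 0, 0, 3.5, 0],
    [85, 0, 0, 2.5, 0],
    [85, 0, 0, 0, 0]
  ]
}}

```text
t: 19.98
tcp_pos: [0.4777, 0.0094, 0.1649]
tool_rot: [0.717, 0.697, 0.002, 0.026]
force: [0.4, -1.1, -0.2]
finger_gap: 0.849
```

Run:
```python
from h import *
state(); rel({'teal':(.475,-.211),'red':(.4765,-.137),'yellow':(.478,-.065),'indigo':(.479,.0085)},'r3')
w=shot('wrist'); pts(w,['stop_grip','stop_face','indigo_centre','yellow_centre'])
```

```text
t 19.98 tcp [0.4777 0.0094 0.1649] yang -0.027 F [ 0.4 -1.1 -0.2] gap 0.849
wrist
teal (array([ 0.4798, -0.1892]), 'yaw', np.float64(1.57), 'sz', array([ 9., 49.]))
red (array([ 0.4752, -0.1473]), 'yaw', np.float64(1.586), 'sz', array([63., 71.]))
yellow (array([ 0.4769, -0.0715]), 'yaw', np.float64(1.543), 'sz', array([68., 63.]))
indigo (array([0.4788, 0.0044]), 'yaw', np.float64(1.552), 'sz', array([64., 62.]))
scene
teal (array([ 0.4757, -0.2076]), 'yaw', np.float64(1.517), 'sz', array([59., 60.]))
red (array([ 0.4694, -0.1391]), 'yaw', np.float64(1.487), 'sz', array([66., 62.]))
yellow None
indigo (array([0.472 , 0.0078]), 'yaw', np.float64(1.466), 'sz', array([63., 59.]))
stop_grip [([0.4864, 0.1534, 0.0408], 0.93)]
stop_face [([0.4834, 0.1372, 0.015], 0.93)]
indigo_centre [([0.4799, 0.0134, 0.0196], 0.84)]
yellow_centre [([0.4768, -0.0616, 0.0174], 0.97)]
```

View pics/r3w.png

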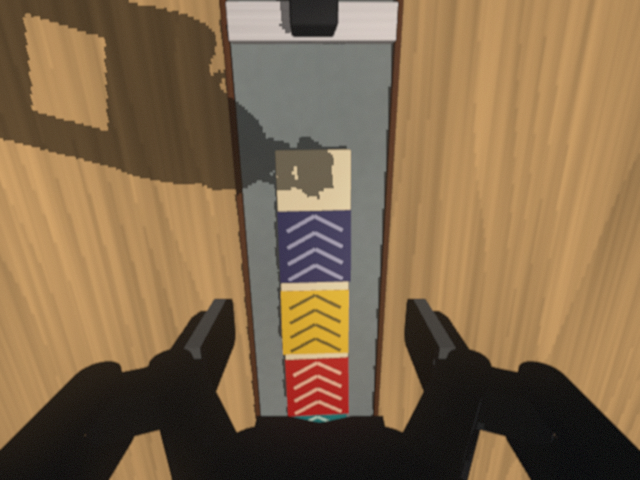

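All three blocks are shingled and centred in the view: indigo's tail edge is at (313,148) and the stop's front edge at (313,42). Next I'll compute the stop travel.

Run:
```python
from h import *
w=shot('wrist'); g=cv2.cvtColor(w['image'],cv2.COLOR_RGB2GRAY).astype(int)
print('tail col',g[140:160,342].tolist()); print('stop col345',g[30:52,365].tolist()); 
for v in (147.5,148.5): print(world(w,(330,v),.017).round(4))
for v in (41,42,43): print('stop bottom',world(w,(330,v),.008).round(4),'top',world(w,(330,v),.022).round(4))
print('knob top', [world(w,u,.056).round(4) for u in [(290,26),(337,26)]], 'knob low front',world(w,(314,36),.022).round(4))
```

```text
tail col [124, 124, 123, 124, 124, 123, 118, 101, 72, 62, 87, 138, 179, 199, 203, 201, 202, 201, 202, 202]
stop col345 [201, 204, 204, 206, 203, 202, 202, 201, 195, 171, 136, 104, 97, 109, 120, 124, 125, 124, 123, 124, 122, 123]
[0.4865 0.0665 0.017 ]
[0.4864 0.0657 0.017 ]
stop bottom [0.4883 0.1408 0.008 ] top [0.4875 0.1384 0.022 ]
stop bottom [0.4883 0.1401 0.008 ] top [0.4875 0.1378 0.022 ]
stop bottom [0.4883 0.1395 0.008 ] top [0.4875 0.1372 0.022 ]
knob top [array([0.4618, 0.1412, 0.056 ]), array([0.4898, 0.1405, 0.056 ])] knob low front [0.4766 0.1417 0.022 ]
```

{"name": "jog_arm", "arguments": {
  "commands": [
    [85, 0, 3, 0, 0],
    [80, 0, 3.5, 0, 0],
    [75, 0, 3.5, 0, 0],
    [70, 0, 3.2, 0, 0],
    [70, 0, 0, 0, 0]
  ]
}}

```text
t: 20.8
tcp_pos: [0.4734, 0.1439, 0.1531]
tool_rot: [0.72, 0.694, -0.005, 0.017]
force: [-1.1, 0.5, 0.4]
finger_gap: 0.703
```

Run:
```python
from h import *
state(); w=shot('wrist','s1'); s=shot('scene'); pts(w,['stop_grip','stop_face']);pts(s,['stop_grip','stop_face'])
```

```text
t 20.8 tcp [0.4734 0.1439 0.1531] yang -0.037 F [-1.1  0.5  0.4] gap 0.703
stop_grip []
stop_face [([0.4803, 0.0099, 0.0148], 0.32)]
stop_grip [([0.4798, 0.1559, 0.0449], 0.61)]
stop_face [([0.4795, 0.1385, 0.0178], 0.86)]
```

View pics/s1.png

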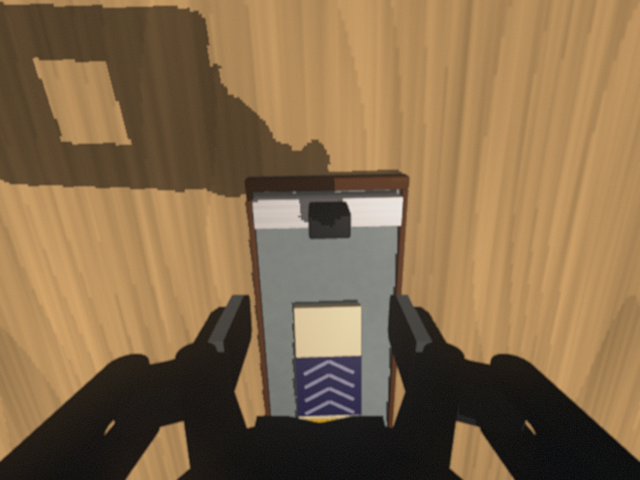

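The view shows the knob at (330,220) on the bar, in line with the fan (indigo's tail centre at column 328). From the edges, the stop face is at y≈0.139 and indigo's tail at y≈0.0637, so the gap is about 75 mm.

{"name": "jog_arm", "arguments": {
  "commands": [
    [70, 0.3, 0.4, -2, 0.01],
    [70, 0.3, 0.3, -2.5, 0],
    [70, 0, 0, -2, 0],
    [70, 0, 0, -1, 0],
    [70, 0, 0, 0, 0]
  ]
}}

```text
t: 21.52
tcp_pos: [0.4837, 0.1396, 0.078]
tool_rot: [0.722, 0.691, -0.003, 0.021]
force: [-0.5, -0.1, -0.5]
finger_gap: 0.701
```

{"name": "jog_arm", "arguments": {
  "commands": [
    [70, -0.3, 0.8, -0.8, 0.01],
    [70, -0.3, 0.5, -1.2, 0],
    [70, 0, 0.2, -1.2, 0],
    [70, 0, 0, -0.7, 0],
    [70, 0, 0, 0, 0]
  ]
}}

```text
t: 21.93
tcp_pos: [0.4793, 0.1529, 0.0388]
tool_rot: [0.721, 0.693, -0.001, 0.022]
force: [-1.1, 0.1, -0.2]
finger_gap: 0.703
```

{"name": "jog_arm", "arguments": {
  "commands": [
    [65, 0, -0.2, -0.5, 0],
    [60, 0, 0, -0.3, 0],
    [55, 0, 0, 0, 0],
    [48, 0, 0, 0, 0],
    [42, 0, 0, 0, 0]
  ],
  "squeeze": 20
}}

```text
t: 22.35
tcp_pos: [0.4808, 0.1504, 0.0319]
tool_rot: [0.721, 0.693, 0.0, 0.023]
force: [0.1, 0.0, 0.1]
finger_gap: 0.419
```

{"name": "jog_arm", "arguments": {
  "commands": [
    [38, 0, 0, 0, 0],
    [34, 0, 0, 0, 0],
    [30, 0, 0, 0, 0],
    [25, 0, 0, 0, 0],
    [25, 0, 0, 0, 0]
  ]
}}

```text
t: 22.77
tcp_pos: [0.4829, 0.1504, 0.0327]
tool_rot: [0.721, 0.693, 0.002, 0.024]
force: [1.4, -0.2, -1.9]
finger_gap: 0.352
```

Run:
```python
from h import *
state(); w=shot('wrist','s2'); g=cv2.cvtColor(w['image'],cv2.COLOR_RGB2GRAY)
cv2.imwrite('pics/s2c.png',w['image'][:,:,::-1])
```

```text
t 22.77 tcp [0.4829 0.1504 0.0327] yang -0.039 F [ 1.4 -0.2 -1.9] gap 0.352
```

View pics/s2.png

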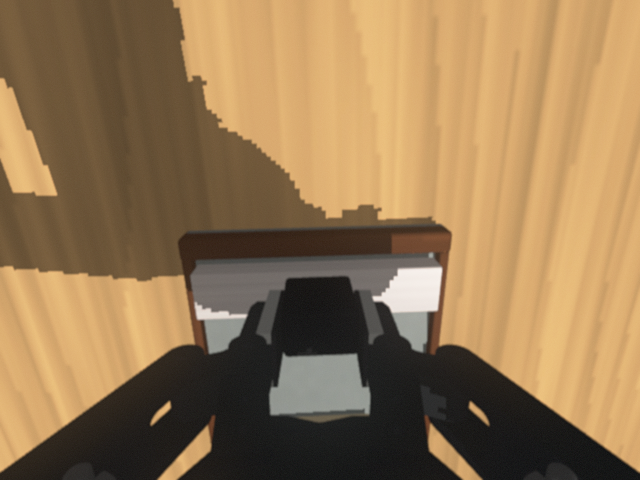

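The knob is gripped (30 mm opening). Sliding most of the way first.

{"name": "jog_arm", "arguments": {
  "commands": [
    [25, 0, -0.8, 0, 0],
    [25, 0, -1, 0, 0],
    [25, 0, -1, 0, 0],
    [25, 0, -1, 0, 0],
    [25, 0, -1, 0, 0],
    [25, 0, -0.6, 0, 0],
    [25, 0, 0, 0, 0]
  ]
}}

```text
t: 23.4
tcp_pos: [0.4817, 0.0909, 0.0327]
tool_rot: [0.721, 0.692, 0.001, 0.023]
force: [1.2, 1.0, -1.1]
finger_gap: 0.353
```

Run:
```python
from h import *
state(); s=shot('scene'); pts(s,['stop_grip','stop_face'])
```

```text
t 23.4 tcp [0.4817 0.0909 0.0327] yang -0.04 F [ 1.2  1.  -1.1] gap 0.353
stop_grip [([0.4804, 0.0952, 0.0418], 0.91), ([0.4819, 0.0097, 0.0098], 0.29)]
stop_face [([0.4804, 0.0781, 0.0139], 0.7)]
```

{"name": "jog_arm", "arguments": {
  "commands": [
    [25, 0, -0.5, 0, 0],
    [25, 0, -0.5, 0, 0],
    [25, 0, -0.2, 0, 0],
    [25, 0, 0, 0, 0]
  ]
}}

```text
t: 23.88
tcp_pos: [0.4815, 0.0803, 0.0327]
tool_rot: [0.72, 0.693, 0.002, 0.023]
force: [0.8, -0.7, -1.9]
finger_gap: 0.352
```

{"name": "jog_arm", "arguments": {
  "commands": [
    [25, 0, -0.3, 0, 0],
    [25, 0, -0.1, 0, 0],
    [25, 0, 0, 0, 0]
  ]
}}

```text
t: 24.13
tcp_pos: [0.4814, 0.0763, 0.0327]
tool_rot: [0.72, 0.694, 0.002, 0.023]
force: [0.5, 0.9, -1.4]
finger_gap: 0.354
```

Run:
```python
from h import *
state(); s=shot('scene','e0'); 
T=np.linalg.inv(s['T']);K=np.array(s['intrinsics'])
def px(P): q=K@(T@np.r_[P,1])[:3]; return q[:2]/q[2]
print(px([.479,.064,.017]),px([.48,.067,.022]))
g=cv2.cvtColor(s['image'],cv2.COLOR_RGB2HSV)
pts(s,['stop_face','stop_grip']); show(s,'indigo',(.479,-.0155),.025,rad=.06)
```

```text
t 24.13 tcp [0.4814 0.0763 0.0327] yang -0.037 F [ 0.5  0.9 -1.4] gap 0.354
[371.45587597 245.41305053] [372.55188758 244.64351895]
stop_face [([0.479, 0.0645, 0.0154], 0.86)]
stop_grip [([0.4786, 0.0785, 0.0423], 0.54), ([0.4793, 0.0643, 0.0185], 0.49)]
indigo (array([0.4795, 0.0116]), 'yaw', np.float64(1.466), 'sz', array([63., 59.]))
```

Travel is 74.1 mm, so the expected gap is about 1 mm. Releasing, lifting and backing off for the check view.

{"name": "jog_arm", "arguments": {
  "commands": [
    [40, 0, 0, 0, 0],
    [50, 0, 0, 0, 0],
    [60, 0, 0, 0, 0],
    [65, 0, 0, 0, 0],
    [65, 0, 0, 1.5, 0],
    [65, 0, 0, 3, 0],
    [65, 0, 0, 3.5, 0],
    [65, 0, 0, 4, 0]
  ]
}}

```text
t: 24.95
tcp_pos: [0.4743, 0.0763, 0.1491]
tool_rot: [0.72, 0.694, -0.006, 0.016]
force: [0.3, -1.1, -0.0]
finger_gap: 0.652
```

{"name": "jog_arm", "arguments": {
  "commands": [
    [70, 0, -2, 2, 0],
    [70, 0, -3, 3, 0],
    [70, 0, -3, 3, 0],
    [70, 0, -2, 2, 0],
    [70, 0, 0, 0, 0]
  ]
}}

```text
t: 25.37
tcp_pos: [0.4765, -0.0245, 0.2598]
tool_rot: [0.718, 0.696, -0.001, 0.023]
force: [0.2, 0.2, 0.2]
finger_gap: 0.701
```

Run:
```python
from h import *
state(); w=shot('wrist'); t=shot('top')
T=np.linalg.inv(w['T']);K=np.array(w['intrinsics'])
def px(P): q=K@(T@np.r_[P,1])[:3]; return q[:2]/q[2]
u,v=px([.479,.064,.017]); print(u,v)
g=cv2.cvtColor(w['image'],cv2.COLOR_RGB2GRAY); print(g[int(v)-14:int(v)+14,int(u)+12].tolist(), 'mm/px',(world(w,(u,v),.017)[1]-world(w,(u,v+1),.017)[1])*1000)
for n,a in {'teal':(.475,-.211),'red':(.4765,-.137),'yellow':(.478,-.065),'indigo':(.479,.0085)}.items():
    show(w,n,np.array(a)-[0,.024],.017 if n=='teal' else .025,rad=.06)
pts(t,['roller','tin','knife']); pts(w,['teal_centre','red_centre','yellow_centre','indigo_centre','stop_face'])
i=w['image'][:,:,::-1]; x,y=int(u),int(v); c=cv2.resize(i[max(0,y-60):y+60,max(0,x-80):x+80],(480,360),interpolation=cv2.INTER_NEAREST)
o=np.zeros((600,800,3),np.uint8); o[:360,:480]=c; o[360:,480:]=cv2.resize(i,(320,240)); o[360:,:320]=cv2.resize(t['image'][:,:,::-1],(320,240)); cv2.imwrite('pics/f.png',o)
```

```text
t 25.37 tcp [ 0.4765 -0.0245  0.2598] yang -0.031 F [0.2 0.2 0.2] gap 0.701
312.6737132170525 105.47501598785394
[51, 55, 56, 52, 54, 53, 55, 54, 50, 46, 90, 152, 178, 148, 116, 150, 184, 190, 190, 191, 189, 189, 190, 190, 189, 190, 191, 190] mm/px 0.9441650986772576
teal (array([ 0.4753, -0.2128]), 'yaw', np.float64(1.526), 'sz', array([60., 59.]))
red (array([ 0.4766, -0.1396]), 'yaw', np.float64(1.562), 'sz', array([65., 61.]))
yellow (array([ 0.4772, -0.066 ]), 'yaw', np.float64(1.539), 'sz', array([63., 61.]))
indigo (array([0.4783, 0.0077]), 'yaw', np.float64(1.561), 'sz', array([60., 58.]))
roller [([0.59, -0.4335, 0.0014], 0.61)]
tin [([0.6577, 0.4046, -0.0029], 0.91)]
knife [([0.4694, -0.2105, 0.0116], 0.64), ([0.4563, 0.4071, -0.0001], 0.58)]
teal_centre [([0.4728, -0.2056, 0.0147], 0.78)]
red_centre [([0.4794, -0.1415, 0.0176], 0.76)]
yellow_centre [([0.4773, -0.0612, 0.0175], 0.84), ([0.4796, 0.0609, 0.0123], 0.2)]
indigo_centre [([0.4785, 0.0153, 0.02], 0.61)]
stop_face [([0.4809, 0.0596, 0.0103], 0.79)]
```

View pics/f.png

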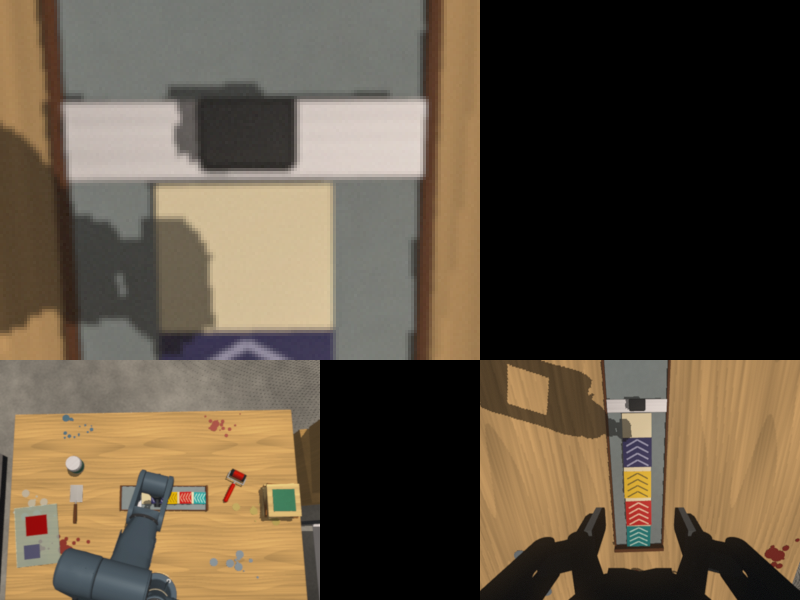

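The stop bar sits within about 1–2 mm of indigo's tail. The dark line between them in the crop, at row 180, is about 1 px wide. The fan is straight and the bystanders are where they started. Signing off.

```bash
python3 -c "
from station import workorder
print(workorder.sign_off())"
```

```text
the job is handed in; nothing more can be done
None
```

The red, yellow and indigo blocks are shingled over teal along the middle of the tray. The end stop is slid up to indigo's bare end, and I handed the job in at about 25 s of robot time. The sign-off gave no verdict.

- **Spacing:** the last wrist view put the centres 73, 74 and 74 mm apart (limits 61–86).
- **Alignment:** all the blocks lie within about 2 mm of the line I took as the tray's centre and within about 2° of it. Teal is still against the ledge.
- **Stop:** the gap to indigo is about 1–2 mm, from 74.1 mm of travel and the close-up crop.
- **Bystanders:** the detector found roller, tin and knife within about 4 mm of where they started. For the knife its first guess was a false hit on the tray and its second was the real one.
- **Disagreements:**
  - The scene camera reads y about 4 mm higher than the wrist camera.
  - It also shows the sloping blocks turned by 5–6°, because my fit treats them as flat.
  - The detectors' block centres differ from my outline fits by up to 8 mm.
  - The last detector pass put the stop face about 4 mm nearer the head than my edge fit.
- **Not measured:** I did not measure the slope of the blocks directly. The spacing implies about 7°.
- **Arm drift:** the tool picked up as much as about 5° of tilt during the moves, which did not visibly affect the placing.

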